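# Clamp the jamb block and hold the gate's hinge leaf in line for the pin

### The job

The jamb block is already loaded against its stops in the blue jig: first throw the red handle of the toggle clamp fully down, so that the rubber pad locks the block. Then pick up the gate stile (the standing square tube with a hinge leaf) and, keeping it upright, bring its single knuckle in between the two knuckles of the jamb block's leaf, so that all three pin holes line up and the two leaves lie flat in one plane. Finish while still holding it there, with the stile hanging clear of bench and jig, so that I can drop the pin in; leave the hinge pin, the magnet and the spanner where they lie.

Things in the scene. Friction and masses are not known exactly. Their poses are not given: they have to be found in the camera images.
- jig: Blue welding jig, fixed to the bench. Origin: on the bench top under the middle of the jamb block's seat; z up. Base plate x -45..122, y -28..56, 12 mm thick; 22 mm high steel stops at the block's +x and +y faces; at x 52..102 (y +-25) a blue riser with the toggle clamp, 145 mm high in all. The hinge is at its -x/-y corner, past the plate's -y edge: below the hanging stile there is only bench.
- jig_seat (a point): Centre of the jamb block's seat: 12 mm above the jig's origin, on top of the base plate; same axes as the jig.
- clamp_handle (a joint): Toggle clamp handle, rad: 0 = fully open (handle 0.9 rad above level, pad arm raised), 0.9 = fully closed at its stop (handle level). Starts at 0 to 0.2, stays where it is left by friction (about 7 N at the grip moves it, 12 N at the very end). The pad meets the block at about 0.85 and is squeezed to 6 N when the handle is fully down.
- clamp_pivot (a point): Pivot axis of the handle, at (87, 0, 130) mm in the jig's frame, axis along the jig's y. From here the handle runs towards the jig's +x, at (0.9 - joint value) rad above level; closing swings its free end down and towards +x.
- clamp_grip (a point): Point on the axis of the round red grip bar (18 mm thick), 100 mm from the pivot along the handle (and 6 mm above the line through the pivot when closed); the grip spans 40 to 118 mm from the pivot. Push it down from above with closed fingertips, following the arc.
- clamp_arm: Pad arm of the toggle clamp with a black rubber pad (18 mm) that swings down onto the top of the jamb block as the handle closes. Origin at its own pivot, (68, 0, 134) mm in the jig's frame. When closed nothing of it stands higher than 150 mm above the bench.
- jamb_block: Dark steel block 50 x 50 x 100 mm, 1.8 kg, loose, seated in the jig with the jig's axes. Origin: centre of its underside, 12 mm above the bench; z up. A 5 mm bright hinge leaf on its -x face carries two upright knuckles (22 mm outside, 13 mm bore) past its -y face, 12..30 and 71..89 mm above its underside, with a gap of 41 mm between them.
- jamb_bore (a point): On the bore axis of the jamb knuckles, in the middle of the gap between them: (-27.5, -40, 50.5) mm in the jamb block's frame, i.e. 62.5 mm above the bench. Axes as the jamb block's. The leaf's edge in the gap is 12 mm from this axis, so a knuckle pushed home there stops 1 mm past true.
- stile: Grey square tube 40 x 40 mm, 140 mm tall, open top, 0.45 to 0.7 kg, standing loose on the bench. Origin: centre of its underside; z up. A 5 mm hinge leaf on the lower 74 mm of its -x face carries one upright knuckle (22 mm outside, 36 mm long) past its +y face. Grip its plain top across x (fingers on -x and +x faces). In place, its axes are the jamb block's, its underside 24.5 mm above the bench.
- stile_bore (a point): Middle of the stile knuckle's bore: (-22.5, +35, 38) mm in the stile's frame; axes as the stile's. It has to come to point jamb_bore; the knuckle (36 mm) has 2.5 mm to spare above and below in the gap. It can enter level along the jig's +y.
- hinge_pin: Hinge pin, bright steel, 10 mm thick and 109 mm long with a head, lying on the bench near its front edge. Origin at its middle on the bench. Leave alone.
- magnet_square: Triangular magnetic welding square, 70 x 90 x 16 mm, lying at the back right. Origin: centre of its underside. Leave alone.
- spanner: Spanner 204 mm long, lying near the bench's front edge. Origin: centre of its underside. Leave alone.
Mind the look-alikes: they are no part of the job. Leave any green look-alike of the stile alone. Of the things that look like the jig, the larger one is meant.

How it is judged:
By the outcome, as a careful person would: the job done as asked, in the order asked, and still so for the second after the job is handed in, while the arm keeps its last pose, push and grip.
It also fails if it takes over 50 s, if anything falls off the work surface, if the arm or the gripper's body presses on something with over 40 N, if the wrist force passes 120 N, or if a joint passes its speed limit or range.

### The arm

A 7-joint arm with a two-finger parallel gripper is mounted at the origin on a cart in front of the work surface, level with it; the furniture and walls round the work are solid. World frame = base frame: x ahead of the robot, y to its left, z up, the work surface at z = 0. Lengths are in m, angles in rad, forces in N, time in s.
With the tool pointing down it reaches from about 0.4 to 0.875 m from the base axis. Payload 4.4 kg.
Tool frame: the origin (TCP) lies at the very end of the fingers, on their centre line; the grasp point (between the pads) lies 19 mm behind it; z points along the fingers, y is the line along which they close (so a half turn about z gives the same grasp; the last joint's range is limited). The gripper opens to 85 mm and grips with 20 to 120 N. Pads are 22 mm wide; open, the fingers measure 114 mm over their backs; the gripper's body (76 mm by 85 mm) begins 54 mm behind the grasp point. The pads swing forward as they close: fully open they stand 13 mm farther back than shut.
Start: joints at [1.098, 0.628, 0.038, 1.517, -0.027, 0.996, -0.02], TCP at [0.257, -0.597, 0.231] pointing down, gripper open.
Joint ranges: [-3.06, 3.06], [-0.37, 2.12], [-1.25, 1.32], [0.18, 2.47], [-1.1, 4.24], [0.23, 1.98], [-2.94, 2.94]. Speed limits (rad/s): [2.57, 2.57, 3.14, 3.14, 3.14, 3.14, 3.14].

### API

Orientations are given as a unit quaternion [w, x, y, z].
In Python, from cell import arm gives the robot as it stands. The module is installed in compiled form; this text tells all that it offers.
- The arm moves only by the shell command python3 -m handwheel 'ROWS' [OPENING] [FORCE]. ROWS is JSON, a list of rows, each an object with "linear": the shift along the tool's x, y, z in units of 0.075 m (1.0 is 0.075 m), a list of three; "spin": the turn about the tool's z in units of 6 degrees (1.0 is 6 degrees). In form: [{"linear": [tx, ty, tz], "spin": spin}, ...]. A call has 1 to 12 rows; each row shifts and turns the commanded pose from where the row before left it, along the tool's axes as they then stand; what a row does not reach is not made up. A row lasts 1/10 s, in which the tool goes at most 50 mm and 8.59 degrees, less where a joint would pass 70% of its speed; a pose out of reach is approached as far as the arm can. A call with a number of a shift or a turn outside -1 to 1 is refused whole. A call with a gripper value outside its range is refused whole. OPENING is the finger opening in mm, from 0 to 85.4, set as the call begins (- or left out, the last holds). The fingers move at their own pace and stop on an object; FORCE is the grip in N (left out, the last holds). Time passes only in rows, so rows that do not move let the fingers close. It gives the time, the measured TCP pose, the force, the opening and the grip force at its end, in the units of the state.
- arm.sense(): the state, without advancing time (a new reading comes with each control period).
- arm.snapshot(name): name is "side" or "top"; returns (picture, depth): 420x560x3 uint8, blue, green, red; 420x560 float32, m along the optical axis (not along the pixel's ray), 0 where there is no reading.
- arm.get_calibration(name): a dict with "intrinsics" (3x3 intrinsics, pixels), "R" (3x3) and "t" (3): a world point X has camera coordinates R X + t. Camera axes: x right, y down, z forward; pixel columns grow to the right and rows downward; lengths in m; the calibration is good to about 2 mm. A picture is of the moment at which its call begins. get_calibration takes no time and is no camera call.
- arm.finish_job(): hands the job in; it is judged then, once.
The state is a dict: "time": time; "qpos": joint angles; "qvel": joint speeds; "joint_efforts": joint torques, N m; "tool_pos": TCP position; "tool_rot": TCP orientation; "contact_force": force on the tool from outside, world axes, zero at the start; "ft_torque": the same for the moment, N m; "finger_gap": opening from 0.0 (shut) to 1.0 (fully open); "gripper_force": force on a finger pad.
Only numpy, scipy, OpenCV 4.12 (cv2) and the standard library are available. Lean on these libraries where they do the work, as an engineer would, in place of code of your own. Each camera call takes 0.05 s, during which the arm holds its last target. There are 200 camera calls.

## Working session

There is one attempt and no reset: what is moved stays moved. The work goes in short steps, Python scripts to look and compute and a shell command to move; the robot and the scene stay as the last step left them, time stands still between calls to the robot, and variables do not carry over. Pictures are saved under pics/ and viewed, at most 10 in all, crops included, and the job is handed in when it is done.

```bash
mkdir -p pics; cat > h.py <<'E'
import numpy as np, cv2
from cell import arm
def snap(n):
    im,d=arm.snapshot(n); c=arm.get_calibration(n); return im,d,np.array(c["intrinsics"]),np.array(c["R"]),np.array(c["t"])
def cloud(d,K,R,t):
    v,u=np.mgrid[:d.shape[0],:d.shape[1]]
    p=np.stack([(u-K[0,2])/K[0,0]*d,(v-K[1,2])/K[1,1]*d,d],-1)
    P=(p-t)@R; P[d==0]=np.nan; return P
def plane(uv,z,K,R,t):
    r=np.linalg.inv(K)@np.array([uv[0],uv[1],1.]); r=R.T@r; o=-R.T@t
    return o+r*(z-o[2])/r[2]
E
python3 - <<'E'
from h import *
for n in("top","side"):
    im,d,K,R,t=snap(n); cv2.imwrite(f"pics/{n}0.png",im); np.savez(f"{n}0.npz",im=im,d=d,K=K,R=R,t=t)
    print(n,K[0,0],(-R.T@t).round(3),R[2].round(3),(d>0).mean())
print(arm.sense())
E
```

```text
top 478.4942083977171 [ 0.409 -0.181  1.134] [ 0.122  0.023 -0.992] 0.9959523809523809
side 496.8496613075777 [ 0.442 -1.188  0.581] [ 0.087  0.915 -0.393] 0.9959736394557823
{'time': 0.1, 'qpos': array([ 1.09818821,  0.62924279,  0.0384897 ,  1.51826272, -0.02700012,
        0.99629089, -0.01999419]), 'qvel': array([-3.67637347e-04, -2.05429782e-03,  6.09137676e-04, -3.48191723e-03,
        1.29016071e-03, -3.42350257e-04,  4.09302694e-05]), 'joint_efforts': array([ 3.37327183e-03, -5.64528465e+01,  1.23036012e+00, -1.93972260e+01,
        1.12508802e-02,  5.42510912e-03,  4.69385554e-05]), 'tool_pos': array([ 0.2569775 , -0.59644327,  0.23049058]), 'tool_rot': array([-8.20374109e-04,  9.79387351e-01,  2.01989376e-01, -1.90884359e-04]), 'contact_force': array([-0.80265054,  0.39906259, -0.09635967]), 'ft_torque': array([0.03918402, 0.1224819 , 0.03395764]), 'gripper_force': 0.0, 'finger_gap': 0.9994047259260752}
```

View pics/top0.png

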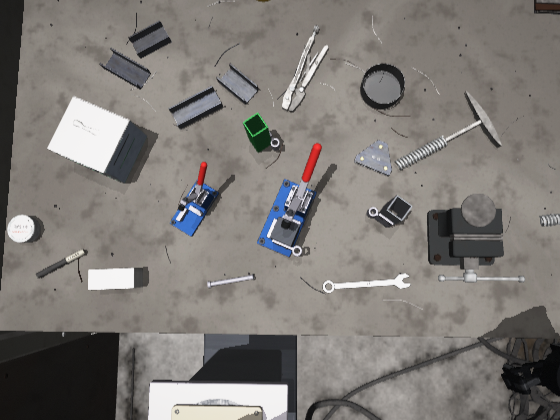

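View pics/side0.png

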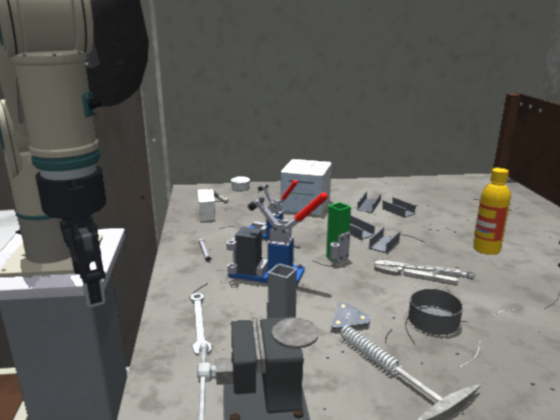

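The top view shows these candidates:
- **Jigs:** large blue jig at (290,215) with its hinge knuckle at (297,251). The smaller look-alike is at (195,205).
- **Stiles:** grey stile at (395,208) with its knuckle at (373,212). The green look-alike is at (258,130).

I choose the large jig and the grey stile. The side view agrees: stile top at (282,272), jig at (265,255).

```bash
cat > m.py <<'E'
from h import *
f=np.load("top0.npz"); im,d,K,R,t=[f[k] for k in("im","d","K","R","t")]
P=cloud(d,K,R,t); hsv=cv2.cvtColor(im,cv2.COLOR_BGR2HSV); V,U=np.mgrid[:420,:560]
def box(a,b,c,e): return (U>=a)&(U<=b)&(V>=c)&(V<=e)
def rect(m,n):
    q=P[m][:,:2]; r=cv2.minAreaRect((q*1000).astype(np.float32)); print(n,m.sum(),"z",np.median(P[m][:,2]).round(4),"c",np.round(r[0],1),"size",np.round(r[1],1),"ang",round(r[2],2)); return r
print("bench z",np.nanmedian(P[box(330,350,235,260)][:,2]))
z=P[...,2]
blue=(hsv[...,0]>100)&(hsv[...,0]<125)&(hsv[...,1]>120)
J=box(250,325,170,262)
rect(J&blue&(z>.004)&(z<.02),"plate")
bz=z[J&(z>.09)]; 
rect(J&(abs(z-.112)<.006)&box(262,312,205,252),"blocktop")
rect(J&(abs(z-.101)<.004)&box(288,305,243,262),"jamb knuckle")
S=box(365,420,185,235)
rect(S&(abs(z-.14)<.008),"stile top")
m=S&(z>.066)&(z<.085)&box(365,383,203,222); rect(m,"stile knuckle")
red=((hsv[...,0]<8)|(hsv[...,0]>172))&(hsv[...,1]>150)&box(290,330,135,200)
q=P[red&(z>.1)]; c=np.median(q,0); w=np.linalg.svd(q-q.mean(0),full_matrices=False)[2][0]; w*=np.sign(w[0])
print("red",c.round(4),"dir",w.round(3),"yaw",np.degrees(np.arctan2(w[1],w[0])),"elev rad",np.arcsin(w[2]),q.min(0),q.max(0))
# block hist
for a in (.03,.06,.09,.1,.108,.116,.125,.135,.145): print(a,((J&(z>a-.004)&(z<a+.004)).sum(),(S&(abs(z-a)<.004)).sum()),end=" ")
big=cv2.resize(im[125:265,240:425],None,fx=4.2,fy=4.2,interpolation=cv2.INTER_CUBIC); cv2.imwrite("pics/crop0.png",big)
E
python3 m.py
```

```text
bench z -0.00019842686093793471
plate 828 z 0.0122 c [ 533.6 -154.7] size [ 84. 167.] ang 67.41
blocktop 493 z 0.1121 c [ 513.2 -161.1] size [49.9 97. ] ang 68.07
jamb knuckle 61 z 0.1014 c [ 451.2 -174.6] size [19.4 28.1] ang 0.5
stile top 140 z 0.1399 c [ 540.3 -392.1] size [40.4 40.6] ang 53.92
stile knuckle 27 z 0.0734 c [ 533.7 -370.1] size [14.2 14.9] ang 45.63
red [ 0.6238 -0.2067  0.1972] dir [ 0.649 -0.27   0.711] yaw -22.614450795085727 elev rad 0.7909594700761161 [ 0.59169642 -0.2254111   0.1611481 ] [ 0.65557958 -0.18910075  0.22529349]
0.03 (np.int64(66), np.int64(33)) 0.06 (np.int64(8), np.int64(53)) 0.09 (np.int64(21), np.int64(34)) 0.1 (np.int64(210), np.int64(35)) 0.108 (np.int64(348), np.int64(38)) 0.116 (np.int64(258), np.int64(33)) 0.125 (np.int64(5), np.int64(36)) 0.135 (np.int64(95), np.int64(55)) 0.145 (np.int64(102), np.int64(50))
```

View pics/crop0.png

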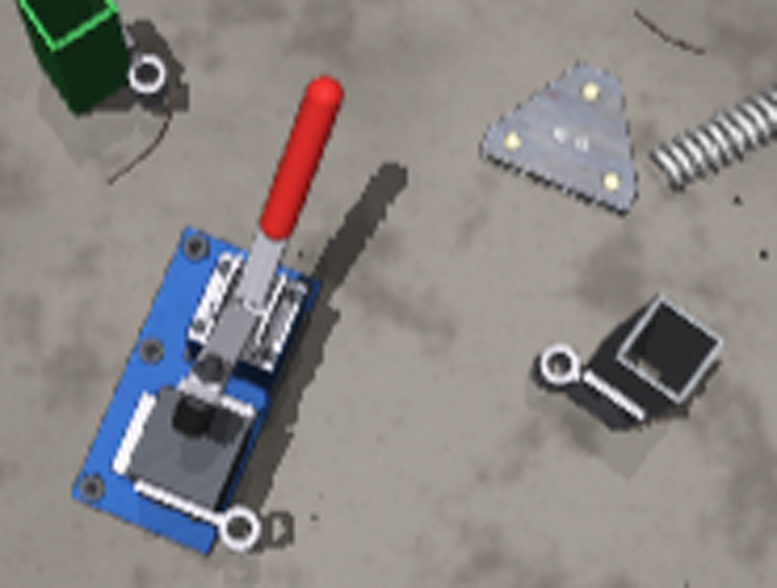

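The crop confirms both choices: the stile's bore ring is at crop (560,365), the jamb ring at (239,527), and the red handle runs from (275,235) to (325,90). Next I refine the poses and cross-check them with the rings.

```bash
cat > m2.py <<'E'
from m import *
print()
def Rz(a): a=np.radians(a); return np.array([[np.cos(a),-np.sin(a)],[np.sin(a),np.cos(a)]])
for n,c,z0 in(("jamb",(239,527),.101),("stile",(560,365),.056)):
    uv=(np.array(c)+.5)/4.2-.5+[240,125]; print(n,"ring",(plane(uv,z0,K,R,t)*1000).round(1))
jy=-22.59; jo=np.array([533.6,-154.7])-Rz(jy)@[38.5,14]
print("jig o",jo,"bore",jo+Rz(jy)@[-27.5,-40])
r=rect(S&(abs(z-.14)<.008),"st"); sy=r[2]-90; so=np.array(r[0])
print("stile",so,sy,"bore",so+Rz(sy)@[-22.5,35])
print("stile yaw by side/top loops")
for lo,hi in((.135,.146),(.13,.148),(.137,.143)): rect(S&(z>lo)&(z<hi),"st")
# leaf top edge z=.074
rect(S&(abs(z-.056)<.004)&box(365,382,203,222),"st knuckle")
a=.9-np.arange(0,.25,.05)
piv=np.array([87,130])
for h in(0,.1,.2):
    e=.9-h; g=piv+Rz(np.degrees(e))@[100,6]; w=jo+Rz(jy)@[g[0],0]; print("grip",h,w,g[1])
e=.0; g=piv+[100,6]; print("closed grip",jo+Rz(jy)@[g[0],0],g[1])
st=arm.sense(); q=st["tool_rot"]
from scipy.spatial.transform import Rotation as Ro
print(Ro.from_quat(q[[1,2,3,0]]).as_matrix().round(3))
E
python3 m2.py | sed -n '/^jamb ring/,$p'
```

```text
jamb ring [ 452.1 -179.   101. ]
stile ring [ 542.7 -351.    56. ]
jig o [ 492.6759463  -152.83671568] bore [ 451.92045378 -179.20411657]
st 140 z 0.1399 c [ 540.3 -392.1] size [40.4 40.6] ang 53.92
stile [ 540.28289795 -392.10302734] -36.075294494628906 bore [ 542.70708759 -350.56541421]
stile yaw by side/top loops
st 130 z 0.1401 c [ 540.2 -391.9] size [40.8 40.1] ang 52.57
st 154 z 0.1395 c [ 540.4 -392.1] size [40.5 40.6] ang 54.14
st 102 z 0.1403 c [ 540.2 -391.9] size [40.8 40.1] ang 52.57
st knuckle 53 z 0.056 c [ 540.8 -356.6] size [32.2 21.7] ang 74.67
grip 0 [ 626.05353741 -208.32913795] 212.06235077237233
grip 0.1 [ 633.352505   -211.36591038] 205.9158493460353
grip 0.2 [ 640.048461   -214.15179678] 199.01082184747605
closed grip [ 665.32879677 -224.66980851] 136
[[ 0.918  0.396 -0.001]
 [ 0.396 -0.918  0.002]
 [-0.    -0.002 -1.   ]]
```

```bash
cat > go.py <<'E'
import sys
from h import *
from scipy.spatial.transform import Rotation as Ro
# target world mm x y z, optional tool-x yaw deg -> units in the present tool axes
def go(tgt,yaw=None):
    s=arm.sense(); q=s["tool_rot"]; M=Ro.from_quat(q[[1,2,3,0]]).as_matrix()
    y=np.degrees(np.arctan2(M[1,0],M[0,0])); e=np.array(tgt)/1000-s["tool_pos"]
    print("t",round(s["time"],2),"pos",(s["tool_pos"]*1000).round(1),"yaw",y.round(2),"tilt",M[:,2].round(3),"F",s["contact_force"].round(1),"q",s["qpos"].round(2))
    print("units",(M.T@e/.075).round(3),"mm",(e*1000).round(1),"spin",None if yaw is None else ((y-yaw+180)%360-180)/6)
if __name__=="__main__":
    a=[float(v) for v in sys.argv[1:]]; go(a[:3],a[3] if len(a)>3 else None)
E
python3 -m handwheel '[{"linear":[0,0,-0.07],"spin":-0.92},{"linear":[0,0,-0.07],"spin":-0.92},{"linear":[0,0,-0.07],"spin":-0.92},{"linear":[0,0,-0.07],"spin":-0.92},{"linear":[0,0,-0.07],"spin":-0.92},{"linear":[0,0,-0.07],"spin":-0.92},{"linear":[0,0,-0.07],"spin":-0.92},{"linear":[0,0,-0.07],"spin":-0.92}]' 0 30
python3 go.py 611 -202 270 67.4
```

```text
time: 0.9
tool_pos: [0.257, -0.5967, 0.273]
tool_rot: [-0.001, 0.831, 0.557, 0.0]
contact_force: [-0.4, 0.9, -0.1]
finger_gap: -0.003
gripper_force: 0.0
t 0.9 pos [ 257.  -596.7  273. ] yaw 67.69 tilt [-0.001  0.001 -1.   ] F [-0.4  0.9 -0.1] q [ 1.22  0.59 -0.17  1.46  0.11  1.1   0.64]
units [6.66  2.369 0.042] mm [354.  394.7  -3. ] spin 0.04856836576858351
```

```bash
python3 -m handwheel '[{"linear":[0.5,0.18,0],"spin":0},{"linear":[0.5,0.18,0],"spin":0},{"linear":[0.5,0.18,0],"spin":0},{"linear":[0.5,0.18,0],"spin":0},{"linear":[0.5,0.18,0],"spin":0},{"linear":[0.5,0.18,0],"spin":0},{"linear":[0.5,0.18,0],"spin":0},{"linear":[0.5,0.18,0],"spin":0},{"linear":[0.5,0.18,0],"spin":0},{"linear":[0.5,0.18,0],"spin":0},{"linear":[0.5,0.18,0],"spin":0},{"linear":[0.5,0.18,0],"spin":0}]'
python3 go.py 611 -202 222 67.4
```

```text
time: 2.1
tool_pos: [0.5799, -0.2421, 0.2729]
tool_rot: [-0.0, 0.832, 0.555, -0.0]
contact_force: [-0.5, -0.4, 0.8]
finger_gap: -0.0
gripper_force: 0.0
t 2.1 pos [ 579.9 -242.1  272.9] yaw 67.46 tilt [-0.001  0.    -1.   ] F [-0.5 -0.4  0.8] q [ 0.48  0.56 -0.21  1.52  0.13  1.07 -0.15]
units [0.653 0.179 0.679] mm [ 31.1  40.1 -50.9] spin 0.01050389169661988
```

```bash
python3 -m handwheel '[{"linear":[0.33,0.09,0],"spin":0},{"linear":[0.323,0.09,0],"spin":0},{"linear":[0,0,0.3],"spin":0},{"linear":[0,0,0.3],"spin":0},{"linear":[0,0,0.08],"spin":0},{"linear":[0,0,0],"spin":0}]'
python3 go.py 611 -202 209 67.4
```

```text
time: 2.7
tool_pos: [0.6097, -0.2033, 0.2212]
tool_rot: [-0.001, 0.832, 0.555, -0.001]
contact_force: [0.1, 0.2, 0.1]
finger_gap: -0.001
gripper_force: 0.0
t 2.7 pos [ 609.7 -203.3  221.2] yaw 67.45 tilt [-0.003  0.001 -1.   ] F [0.1 0.2 0.1] q [ 0.4   0.63 -0.2   1.54  0.14  0.98 -0.24]
units [0.023 0.01  0.162] mm [  1.3   1.3 -12.2] spin 0.009035491206015914
```

```bash
python3 -m handwheel '[{"linear":[0,0,0.09],"spin":0},{"linear":[0,0,0.09],"spin":0},{"linear":[0,0.1,0.084],"spin":0},{"linear":[0,0.093,0.084],"spin":0},{"linear":[0,0.08,0.1],"spin":0},{"linear":[0,0.077,0.103],"spin":0}]'
python3 go.py 611 -202 209 67.4
```

```text
time: 3.3
tool_pos: [0.6357, -0.2139, 0.1815]
tool_rot: [0.0, 0.832, 0.555, 0.0]
contact_force: [-2.4, -0.0, 6.2]
finger_gap: -0.0
gripper_force: 3.3
t 3.3 pos [ 635.7 -213.9  181.5] yaw 67.45 tilt [ 0.001 -0.    -1.   ] F [-2.4 -0.   6.2] q [ 0.39  0.71 -0.19  1.5   0.16  0.94 -0.24]
units [ 0.02  -0.365 -0.367] mm [-24.7  11.9  27.5] spin 0.00834535303846451
```

Contact is good: about 6 N, following the arc.

```bash
python3 -m handwheel '[{"linear":[0,0.056,0.115],"spin":0},{"linear":[0,0.056,0.115],"spin":0},{"linear":[0,0.035,0.12],"spin":0},{"linear":[0,0.03,0.1],"spin":0},{"linear":[0,0,0.03],"spin":0},{"linear":[0,0,0.02],"spin":0},{"linear":[0,0,0],"spin":0}]'
python3 go.py 660 -222 143 67.4
```

```text
time: 4.0
tool_pos: [0.6494, -0.2194, 0.145]
tool_rot: [0.002, 0.832, 0.555, 0.001]
contact_force: [0.2, -0.8, 7.4]
finger_gap: 0.001
gripper_force: 3.4
t 4.0 pos [ 649.4 -219.4  145. ] yaw 67.45 tilt [ 0.005 -0.002 -1.   ] F [ 0.2 -0.8  7.4] q [ 0.39  0.77 -0.18  1.49  0.17  0.89 -0.24]
units [0.023 0.143 0.028] mm [10.6 -2.6 -2. ] spin 0.007712293255726384
```

```bash
python3 -m handwheel '[{"linear":[0,0,0.03],"spin":0},{"linear":[0,0,0.03],"spin":0},{"linear":[0,0,0],"spin":0}]'; python3 -m handwheel '[{"linear":[0,0,0.03],"spin":0},{"linear":[0,0,0.03],"spin":0},{"linear":[0,0,0],"spin":0}]'
```

```text
time: 4.3
tool_pos: [0.6498, -0.2196, 0.143]
tool_rot: [0.003, 0.832, 0.555, 0.002]
contact_force: [-3.5, 0.7, 19.1]
finger_gap: 0.001
gripper_force: 9.8
time: 4.6
tool_pos: [0.65, -0.2197, 0.1425]
tool_rot: [0.003, 0.832, 0.555, 0.002]
contact_force: [-11.5, 1.6, 39.2]
finger_gap: 0.004
gripper_force: 20.2
```

```bash
python3 -m handwheel '[{"linear":[0,0,-0.15],"spin":0},{"linear":[0,0,-0.4],"spin":0.4},{"linear":[0,0,-0.5],"spin":0.6},{"linear":[0,0,-0.5],"spin":0.6},{"linear":[0,0,0],"spin":0.6}]' 85
python3 go.py 540.3 -392.1 240 54
```

```text
time: 5.1
tool_pos: [0.6512, -0.2196, 0.2569]
tool_rot: [0.004, 0.891, 0.455, 0.004]
contact_force: [0.1, 0.1, 0.6]
finger_gap: 0.847
gripper_force: 0.0
t 5.1 pos [ 651.2 -219.6  256.9] yaw 54.11 tilt [ 0.012 -0.003 -1.   ] F [0.1 0.1 0.6] q [ 0.36  0.66 -0.13  1.38  0.09  1.1  -0.42]
units [-2.731  0.147  0.216] mm [-110.9 -172.5  -16.9] spin 0.01766205217713453
```

```bash
python3 -m handwheel '[{"linear":[-0.4,0.02,0.03],"spin":0},{"linear":[-0.5,0.03,0.04],"spin":0},{"linear":[-0.5,0.03,0.04],"spin":0},{"linear":[-0.5,0.03,0.04],"spin":0},{"linear":[-0.5,0.02,0.04],"spin":0},{"linear":[-0.33,0.02,0.02],"spin":0},{"linear":[0,0,0],"spin":0},{"linear":[0,0,0],"spin":0}]'
python3 - <<'E'
from h import *
im,d,K,R,t=snap("top"); P=cloud(d,K,R,t); z=P[...,2]; hsv=cv2.cvtColor(im,cv2.COLOR_BGR2HSV)
U=np.arange(560)[None]; 
red=((hsv[...,0]<8)|(hsv[...,0]>172))&(hsv[...,1]>150)&(U>270)&(U<345); red[:100]=0
q=P[red&(z>.08)]; w=np.linalg.svd(q-q.mean(0),full_matrices=False)[2][0]; w*=np.sign(w[0]); print("red dir",w.round(3),"z max",q[:,2].max(),"med",np.median(q[:,2]),len(q))
cv2.imwrite("pics/c1.png",cv2.resize(im[120:270,240:440],None,fx=4,fy=4,interpolation=cv2.INTER_CUBIC))
E
python3 go.py 540.3 -392.1 100 54
```

```text
time: 5.9
tool_pos: [0.537, -0.3917, 0.2346]
tool_rot: [-0.0, 0.89, 0.456, 0.0]
contact_force: [0.7, -0.1, 0.4]
finger_gap: 0.993
gripper_force: 0.0
red dir [ 0.922 -0.38   0.072] z max 0.15041868161055752 med 0.14175379664361568 331
t 5.95 pos [ 537.8 -390.3  234.8] yaw 54.32 tilt [ 0.001  0.001 -1.   ] F [0.9 0.1 0.1] q [ 0.67  0.65 -0.14  1.47  0.1   1.03 -0.12]
units [-0.002  0.041  1.797] mm [   2.5   -1.8 -134.8] spin 0.053235962050526574
```

View pics/c1.png

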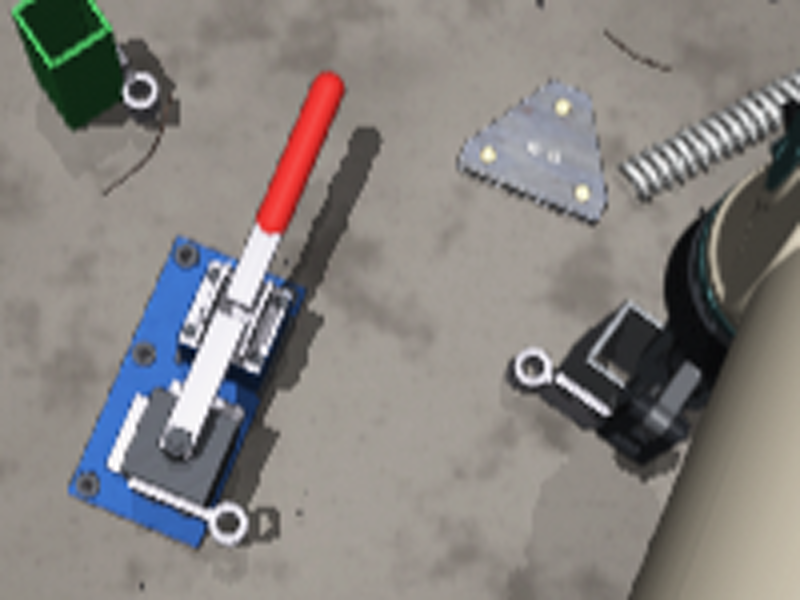

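Handle looks level and the pad is on the block (crop 178,440), with the gripper straddling the stile at (630,360). I'll check the handle's slope more exactly.

```bash
cat > hd.py <<'E'
from h import *
im,d,K,R,t=snap("top"); P=cloud(d,K,R,t); z=P[...,2]; hsv=cv2.cvtColor(im,cv2.COLOR_BGR2HSV)
U=np.arange(560)[None]
red=((hsv[...,0]<8)|(hsv[...,0]>172))&(hsv[...,1]>150)&(U>270)&(U<345); red[:100]=0
a=np.radians(-22.59); o=np.array([.49268,-.15284]); X=(P[...,:2]-o)@np.array([[np.cos(a),-np.sin(a)],[np.sin(a),np.cos(a)]])*1000
for s in range(125,210,10):
    m=red&(abs(X[...,0]-s)<5)&(abs(X[...,1])<4); print(s,m.sum(),(np.median(z[m])*1000).round(1) if m.any() else "",end=" | ")
m=(abs(X[...,1])<5)&(z>.12)&(U<345)
for s in range(0,125,10):
    k=m&(abs(X[...,0]-s)<5); print(s,k.sum(),(np.median(z[k])*1000).round(1) if k.any() else "",end=" | ")
E
python3 hd.py
```

```text
125 17 140.0 | 135 16 140.9 | 145 20 142.2 | 155 16 142.6 | 165 19 142.1 | 175 19 144.1 | 185 16 144.7 | 195 19 145.1 | 205 16 145.5 | 0 22 148.8 | 10 21 139.5 | 20 24 139.7 | 30 24 140.3 | 40 21 139.3 | 50 23 140.0 | 60 22 140.5 | 70 12 139.3 | 80 19 136.4 | 90 20 135.4 | 100 24 136.3 | 110 19 136.4 | 120 24 136.8 |
```

Grip heights (145 mm at 98 mm from the pivot, with the 6 mm built-in offset) match fully closed. Next I grasp the stile.

```bash
python3 -m handwheel '[{"linear":[0,0.04,0.2],"spin":0.05},{"linear":[0,0,0.4],"spin":0},{"linear":[0,0,0.4],"spin":0},{"linear":[0,0,0.4],"spin":0},{"linear":[0,0,0.3],"spin":0},{"linear":[0,0,0.1],"spin":0},{"linear":[0,0,0],"spin":0}]' 85
python3 go.py 540.3 -392.1 100 54
```

```text
time: 6.7
tool_pos: [0.5389, -0.3916, 0.0983]
tool_rot: [-0.001, 0.891, 0.454, -0.0]
contact_force: [0.2, -0.4, 1.4]
finger_gap: 0.997
gripper_force: 0.0
t 6.7 pos [ 538.9 -391.6   98.3] yaw 54.04 tilt [-0.002  0.002 -1.   ] F [ 0.2 -0.4  1.4] q [ 0.65  0.81 -0.12  1.57  0.12  0.77 -0.14]
units [ 0.005  0.019 -0.023] mm [ 1.4 -0.5  1.7] spin 0.007166197162623196
```

```bash
python3 -m handwheel '[{"linear":[0,0,0],"spin":0},{"linear":[0,0,0],"spin":0},{"linear":[0,0,0],"spin":0},{"linear":[0,0,0],"spin":0},{"linear":[0,0,0],"spin":0},{"linear":[0,0,0],"spin":0},{"linear":[0,0,0],"spin":0},{"linear":[0,0,0],"spin":0}]' 30 60
python3 go.py 540.3 -392.1 100 54
```

```text
time: 7.5
tool_pos: [0.5398, -0.3936, 0.1014]
tool_rot: [0.001, 0.891, 0.454, 0.001]
contact_force: [0.1, 0.4, 6.1]
finger_gap: 0.466
gripper_force: 61.8
t 7.5 pos [ 539.8 -393.6  101.4] yaw 53.96 tilt [ 0.002 -0.001 -1.   ] F [0.1 0.4 6.1] q [ 0.66  0.8  -0.12  1.57  0.12  0.77 -0.14]
units [ 0.019 -0.006  0.019] mm [ 0.5  1.5 -1.4] spin -0.0072332228286408435
```

```bash
python3 -m handwheel '[{"linear":[0,0,-0.1],"spin":0},{"linear":[0,0,-0.15],"spin":0},{"linear":[0,0,-0.15],"spin":0},{"linear":[0,0,0],"spin":-0.4},{"linear":[0,0,0],"spin":-0.6},{"linear":[0,0,0],"spin":-0.6},{"linear":[0,0,0],"spin":-0.63},{"linear":[0,0,0],"spin":0},{"linear":[0,0,0],"spin":0}]' 30 80
python3 go.py 436.2 -275.6 126 67.41
```

```text
time: 8.4
tool_pos: [0.5389, -0.3931, 0.1302]
tool_rot: [-0.0, 0.833, 0.554, 0.0]
contact_force: [0.1, 0.9, -7.7]
finger_gap: 0.461
gripper_force: 81.6
t 8.4 pos [ 538.9 -393.1  130.2] yaw 67.25 tilt [ 0.  0. -1.] F [ 0.1  0.9 -7.7] q [ 0.7   0.77 -0.19  1.55  0.18  0.84  0.04]
units [ 0.915 -1.869  0.056] mm [-102.7  117.5   -4.2] spin -0.027018558132984555
```

```bash
python3 -m handwheel '[{"linear":[0.08,-0.17,0],"spin":-0.03},{"linear":[0.15,-0.3,0],"spin":0},{"linear":[0.15,-0.3,0],"spin":0},{"linear":[0.15,-0.3,0],"spin":0},{"linear":[0.15,-0.3,0],"spin":0},{"linear":[0.15,-0.3,0],"spin":0},{"linear":[0.085,-0.2,0],"spin":0},{"linear":[0,0,0],"spin":0},{"linear":[0,0,0],"spin":0},{"linear":[0,0,0],"spin":0}]'
python3 go.py 436.2 -275.6 126 67.41
python3 - <<'E'
from h import *
for n in("top","side"):
    im,d,K,R,t=snap(n); np.savez(f"{n}1.npz",im=im,d=d,K=K,R=R,t=t)
    a,b,c,e=(230,370,190,290) if n=="top" else (200,340,190,300)
    cv2.imwrite(f"pics/{n}1.png",cv2.resize(im[c:e,a:b],None,fx=5,fy=5,interpolation=cv2.INTER_CUBIC))
E
```

```text
time: 9.4
tool_pos: [0.437, -0.277, 0.1305]
tool_rot: [0.001, 0.832, 0.555, 0.001]
contact_force: [-0.2, -0.9, -6.2]
finger_gap: 0.465
gripper_force: 82.8
t 9.4 pos [ 437.  -277.   130.5] yaw 67.47 tilt [ 0.002 -0.001 -1.   ] F [-0.2 -0.9 -6.2] q [ 0.63  0.59 -0.18  1.98  0.18  0.58 -0.06]
units [ 0.013 -0.018  0.06 ] mm [-0.8  1.4 -4.5] spin 0.009919900110896643
```

View pics/top1.png

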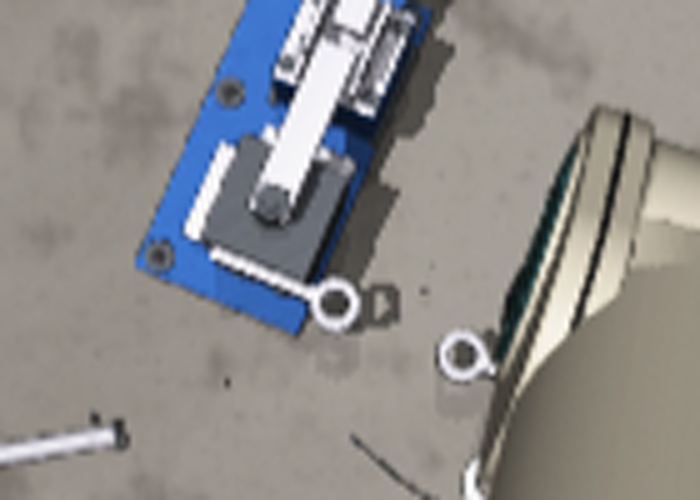

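View pics/side1.png

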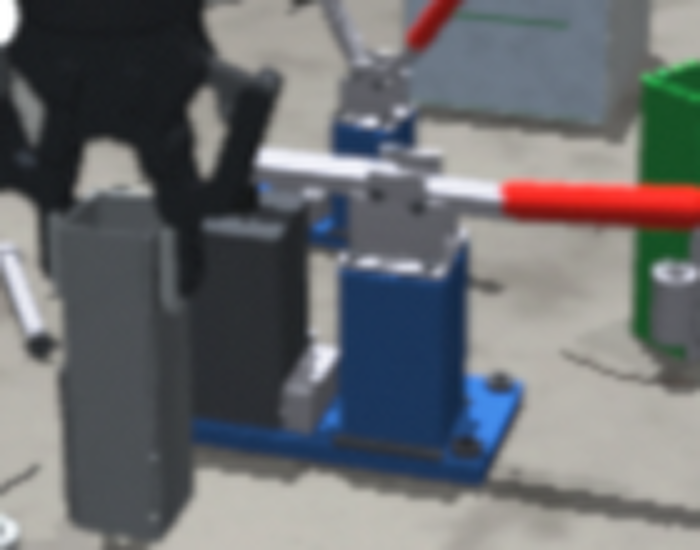

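Top view: jamb ring at crop (335,304), stile knuckle ring at (465,356). The side view shows the stile hanging upright in front of the block. Measuring position and tilt by rays and face fits.

```bash
cat > m3.py <<'E'
from h import *
import sys
k=sys.argv[1]; jr=eval(sys.argv[2]); sr=eval(sys.argv[3]); lift=float(sys.argv[4])
yaw=np.radians(-22.59); A=np.array([[np.cos(yaw),-np.sin(yaw)],[np.sin(yaw),np.cos(yaw)]]); o=np.array([492.68,-152.84])
f=np.load(f"top{k}.npz"); K,R,t=f["K"],f["R"],f["t"]
def ring(c,z): return plane((np.array(c)+.5)/5-.5+[230,190],z/1000,K,R,t)[:2]*1000
j=(ring(jr,101)-o)@A; print("jamb ring jig",j.round(1))
if sr: s=(ring(sr,56+lift)-o)@A; print("stile ring jig",s.round(1),"need",(j-s).round(1))
f=np.load(f"side{k}.npz"); P=cloud(f["d"],f["K"],f["R"],f["t"])*1000; im=f["im"]
X=P.copy(); X[...,:2]=(P[...,:2]-o)@A
def fit(m,n):
    q=X[m]; c=np.median(q,0)
    for _ in range(3):
        w=np.linalg.svd(q-q.mean(0),full_matrices=False)[2][2]; r=(q-q.mean(0))@w; q=q[abs(r)<1.5]
    w*=-np.sign(w[1]); print(n,len(q),"mean",q.mean(0).round(1),"x",q[:,0].min().round(1),q[:,0].max().round(1),"z",q[:,2].min().round(1),q[:,2].max().round(1),"normal",w.round(4),"yaw err deg",np.degrees(np.arctan2(w[0],-w[1])).round(2),"tilt",np.degrees(w[2]).round(2))
V,U=np.mgrid[:420,:560]
c=lambda a,b,e,g:(U>=200+a/5)&(U<=200+b/5)&(V>=190+e/5)&(V<=190+g/5)
if k=="1":
    fit(c(72,158,240,505),"stile -y face"); fit(c(205,290,240,400),"block -y face"); fit(c(355,455,290,420),"riser -y face")
E
python3 m3.py 1 "(335,304)" "(465,356)" 29
```

```text
jamb ring jig [-28.  -40.2]
stile ring jig [ -25.9 -100.8] need [-2.1 60.6]Traceback (most recent call last):
  File "m3.py", line 19, in <module>
    fit(c(72,158,240,505),"stile -y face"); fit(c(205,290,240,400),"block -y face"); fit(c(355,455,290,420),"riser -y face")
    ~~~^^^^^^^^^^^^^^^^^^^^^^^^^^^^^^^^^^^
  File "m3.py", line 14, in fit
    w=np.linalg.svd(q-q.mean(0),full_matrices=False)[2][2]; r=(q-q.mean(0))@w; q=q[abs(r)<1.5]
      ~~~~~~~~~~~~~^^^^^^^^^^^^^^^^^^^^^^^^^^^^^^^^^
    u, s, vh = gufunc(a, signature=signature)
               ~~~~~~^^^^^^^^^^^^^^^^^^^^^^^^
    raise LinAlgError("SVD did not converge")
numpy.linalg.LinAlgError: SVD did not converge
```

```bash
sed -i 's/q=X\[m\]; c=np.median(q,0)/q=X[m]; q=q[np.isfinite(q[:,0])]; q=q[abs(q[:,1]-np.median(q[:,1]))<8]/; s/<1.5\]/<3]/' m3.py; python3 m3.py 1 "(335,304)" "(465,356)" 29
```

```text
jamb ring jig [-28.  -40.2]
stile ring jig [ -25.9 -100.8] need [-2.1 60.6]
stile -y face 836 mean [   0.4 -154.3  101.7] x -19.8 17.9 z 37.5 165.2 normal [ 1.260e-02 -9.999e-01  9.000e-04] yaw err deg 0.72 tilt 0.05
block -y face 431 mean [  8.8 -24.8  64.1] x -10.1 31.8 z 19.5 107.8 normal [ 0.0166 -0.9998 -0.0069] yaw err deg 0.95 tilt -0.4
riser -y face 435 mean [ 83.  -24.5  57.3] x 62.8 103.3 z 20.9 93.2 normal [ 0.0179 -0.9998 -0.0071] yaw err deg 1.03 tilt -0.41
```

```bash
cat > kz.py <<'E'
from h import *
import sys
k=sys.argv[1]; f=np.load(f"top{k}.npz"); P=cloud(f["d"],f["K"],f["R"],f["t"])*1000
V,U=np.mgrid[:420,:560]; g=cv2.cvtColor(f["im"],cv2.COLOR_BGR2GRAY)
for n,c in(("jamb",(335,304)),("stile",(465,356))):
    cc=(np.array(c)+.5)/5-.5+[230,190]; r=np.hypot(U-cc[0],V-cc[1]); z=P[...,2][(r<5.2)&(P[...,2]>70)&(P[...,2]<110)]; print(n,len(z),np.percentile(z,[10,25,50,75,90]).round(1))
f=np.load(f"side{k}.npz"); P=cloud(f["d"],f["K"],f["R"],f["t"])*1000
z=P[...,2]; m=(U>=211)&(U<=240)&(V>=225)&(V<=242)&(P[...,1]<-250); zz=z[m]; print("side rim z pct",np.percentile(zz[np.isfinite(zz)],[90,95,98]).round(1))
for u in (216,220,224,228): # underside edge along columns
    col=z[270:300,u]; y=P[270:300,u,1]; i=np.where(np.abs(np.diff(y))>12)[0]; print(u,i+270,col[i].round(1) if len(i) else "")
E
python3 kz.py 1
```

```text
jamb 55 [ 97.6  99.9 101.6 102.9 103.9]
stile 50 [82.4 83.5 84.7 86.3 87.6]
side rim z pct [182.1 185.1 188.7]
216 [295] [29.1]
220 [296] [25.4]
224 [297] [28.4]
228 [297] [27.5]
```

```bash
python3 -m handwheel '[{"linear":[0,-0.024,0.053],"spin":0},{"linear":[0.1,0,0],"spin":0},{"linear":[0.1,0,0],"spin":0},{"linear":[0.1,0,0],"spin":0},{"linear":[0.06,0,0],"spin":0},{"linear":[0,0,0],"spin":0},{"linear":[0,0,0],"spin":0}]'
python3 go.py 459.26 -220.17 126 67.41
python3 - <<'E'
from h import *
for n in("top","side"):
    im,d,K,R,t=snap(n); np.savez(f"{n}2.npz",im=im,d=d,K=K,R=R,t=t)
im=np.load("top2.npz")["im"]; a=cv2.resize(im[235:275,280:350],None,fx=10,fy=10,interpolation=cv2.INTER_CUBIC); cv2.imwrite("pics/top2.png",a)
E
```

```text
time: 10.2
tool_pos: [0.4445, -0.2503, 0.1261]
tool_rot: [0.0, 0.831, 0.556, -0.0]
contact_force: [0.2, 0.9, -7.3]
finger_gap: 0.458
gripper_force: 82.6
t 10.2 pos [ 444.5 -250.3  126.1] yaw 67.55 tilt [ 0. -0. -1.] F [ 0.2  0.9 -7.3] q [ 0.58  0.59 -0.17  2.    0.18  0.56 -0.11]
units [0.447 0.029 0.001] mm [14.8 30.2 -0.1] spin 0.023082344308808917
```

View pics/top2.png

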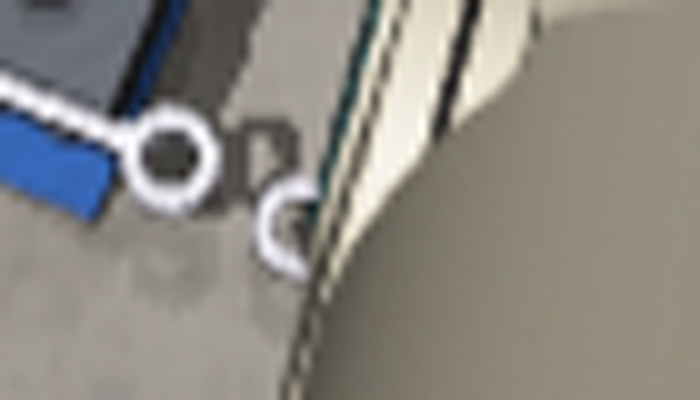

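Jamb ring is centred at crop (170,158). The stile ring is half hidden by the arm: left edge 255, top 178, bottom 278, so its centre is about (303,228).

```bash
python3 - <<'E'
from h import *
f=np.load("top2.npz"); K,R,t=f["K"],f["R"],f["t"]
yaw=np.radians(-22.59); A=np.array([[np.cos(yaw),-np.sin(yaw)],[np.sin(yaw),np.cos(yaw)]]); o=np.array([492.68,-152.84])
g=lambda c,z:(plane((np.array(c)+.5)/10-.5+[280,235],z/1000,K,R,t)[:2]*1000-o)@A
j=g((170,158),101); s=g((303,228),80.5); print(j,s,j-s)
T=(np.array([444.5,-250.3])-o)@A; print("tcp jig",T,"nominal need",[-5,-75]-T)
f=np.load("side2.npz"); P=cloud(f["d"],f["K"],f["R"],f["t"])*1000; X=P.copy(); X[...,:2]=(P[...,:2]-o)@A
V,U=np.mgrid[:420,:560]
# stile face: points with y jig in band near -125+-6, within tube height 
m=(abs(X[...,1]+124.5)<6)&(X[...,2]>40)&(X[...,2]<95)&(abs(X[...,0]+5)<40); q=X[m]; print(m.sum(),np.median(q[:,1]),np.percentile(q[:,0],[1,50,99]))
ad=np.polyfit(q[:,0],q[:,1],1); print("yaw",np.degrees(np.arctan(ad[0])), "tilt",np.degrees(np.arctan(np.polyfit(q[:,2],q[:,1],1)[0])))
E
```

```text
[-27.92448675 -40.02151194] [-29.77242085 -72.44750586] [ 1.8479341  32.42599392]
tcp jig [  -7.04578133 -108.49018834] nominal need [ 2.04578133 33.49018834]
461 -127.28268233939512 [-30.03883809  -5.66545271  14.61528027]
yaw 0.6576420989686438 tilt 0.5693880722543303
```

```bash
python3 -m handwheel '[{"linear":[0,0.025,0],"spin":-0.04},{"linear":[0.06,0,0],"spin":0},{"linear":[0.08,0,0],"spin":0},{"linear":[0.08,0,0],"spin":0},{"linear":[0.06,0,0],"spin":0},{"linear":[0.04,0,0],"spin":0},{"linear":[0.04,0,0],"spin":0},{"linear":[0,0,0],"spin":0},{"linear":[0,0,0],"spin":0}]'
python3 - <<'E'
from h import *
for n in("top","side"):
    im,d,K,R,t=snap(n); np.savez(f"{n}3.npz",im=im,d=d,K=K,R=R,t=t)
a=np.load("top3.npz")["im"][235:275,280:350]; b=np.load("side3.npz")["im"][220:300,200:300]
cv2.imwrite("pics/c3.png",np.vstack([cv2.resize(a,(490,280),interpolation=cv2.INTER_CUBIC),cv2.resize(b,(490,310),interpolation=cv2.INTER_CUBIC)]))
o=np.array([492.68,-152.84]); yaw=np.radians(-22.59); A=np.array([[np.cos(yaw),-np.sin(yaw)],[np.sin(yaw),np.cos(yaw)]])
s=arm.sense(); print("tcp jig",(s["tool_pos"][:2]*1000-o)@A,s["contact_force"])
f=np.load("side3.npz"); P=cloud(f["d"],f["K"],f["R"],f["t"])*1000; X=P.copy(); X[...,:2]=(P[...,:2]-o)@A
m=(abs(X[...,1]+99)<6)&(X[...,2]>40)&(X[...,2]<95)&(abs(X[...,0]+5)<40); q=X[m]; print(m.sum(),np.median(q[:,1]),np.percentile(q[:,0],[1,50,99]),"yaw",np.degrees(np.arctan(np.polyfit(q[:,0],q[:,1],1)[0])))
E
```

```text
time: 11.2
tool_pos: [0.4563, -0.2262, 0.126]
tool_rot: [0.0, 0.83, 0.558, -0.0]
contact_force: [-0.8, 0.1, -7.4]
finger_gap: 0.458
gripper_force: 82.7
tcp jig [ -5.47616526 -81.90716446] [-0.17510885  0.40232951 -7.09008853]
449 -99.99876317919691 [-27.55393061  -4.39741714  16.50338136] yaw 0.5319509823035629
```

View pics/c3.png

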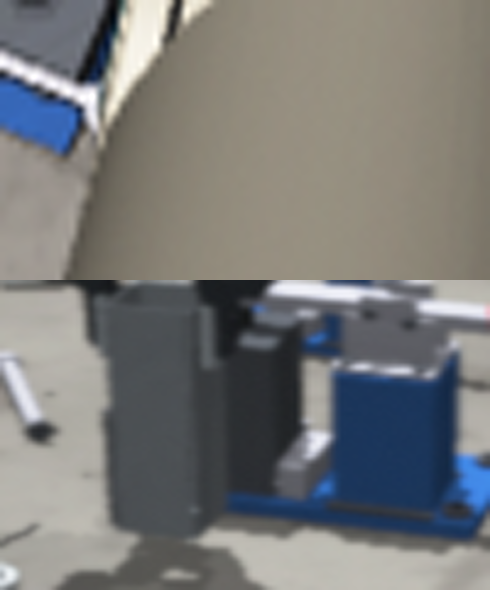

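Top view is now hidden by the arm. The side view shows the stile face at -100.0 mm, upright and clear of the bench, and all the estimates put the target at TCP jig (-5.5,-76.2). I go in the last 5.7 mm slowly, watching force.

```bash
python3 -m handwheel '[{"linear":[0.02,0,0],"spin":0},{"linear":[0.02,0,0],"spin":0},{"linear":[0.02,0,0],"spin":0},{"linear":[0.016,0,0],"spin":0},{"linear":[0,0,0],"spin":0},{"linear":[0,0,0],"spin":0},{"linear":[0,0,0],"spin":0}]'
cat > st.py <<'E'
from h import *
o=np.array([492.68,-152.84]); yaw=np.radians(-22.59); A=np.array([[np.cos(yaw),-np.sin(yaw)],[np.sin(yaw),np.cos(yaw)]])
im,d,K,R,t=snap("side"); s=arm.sense(); print("tcp jig",(s["tool_pos"][:2]*1000-o)@A,s["tool_pos"][2],"F jig",s["contact_force"][:2]@A,s["contact_force"][2])
P=cloud(d,K,R,t)*1000; X=P.copy(); X[...,:2]=(P[...,:2]-o)@A; np.save("X.npy",X); cv2.imwrite("pics/side4.png",cv2.resize(im[210:300,190:310],None,fx=6,fy=6,interpolation=cv2.INTER_CUBIC))
V,U=np.mgrid[:420,:560]
for n,y0,x0,w in(("stile",-95,-5,40),("block",-25,22,8),("riser",-25,77,22)):
    m=(abs(X[...,1]-y0)<5)&(X[...,2]>40)&(X[...,2]<90)&(abs(X[...,0]-x0)<w); q=X[m]
    print(n,m.sum(),"y",np.median(q[:,1]).round(2),"x",np.percentile(q[:,0],[2,98]).round(1),"yaw",np.degrees(np.arctan(np.polyfit(q[:,0],q[:,1],1)[0])).round(2),"tilt",np.degrees(np.arctan(np.polyfit(q[:,2],q[:,1],1)[0])).round(2))
E
python3 st.py
```

```text
time: 12.0
tool_pos: [0.4585, -0.2208, 0.126]
tool_rot: [0.0, 0.83, 0.557, -0.0]
contact_force: [0.5, 0.4, -7.0]
finger_gap: 0.458
gripper_force: 82.7
tcp jig [ -5.52226723 -75.94896966] 0.1260251103915334 F jig [-0.55301882  0.33086488] -7.550363646735782
stile 386 y -94.32 x [-26.5  15.6] yaw -0.0 tilt -0.06
block 109 y -25.19 x [14.1 26.4] yaw 2.36 tilt 0.01
riser 371 y -24.58 x [56.5 98.4] yaw 0.07 tilt -0.38
```

Within about 0.4 mm with no contact. A gentle probe towards the leaf edge, which should stop it 1 mm past true, will confirm depth.

```bash
for i in 1 2 3 4; do :; done; python3 -m handwheel '[{"linear":[0.008,0,0],"spin":0},{"linear":[0,0,0],"spin":0},{"linear":[0,0,0],"spin":0}]' | grep -E 'pos|contact'; python3 -m handwheel '[{"linear":[0.008,0,0],"spin":0},{"linear":[0,0,0],"spin":0},{"linear":[0,0,0],"spin":0}]'| grep -E 'pos|contact'; python3 -m handwheel '[{"linear":[0.008,0,0],"spin":0},{"linear":[0,0,0],"spin":0},{"linear":[0,0,0],"spin":0}]'| grep -E 'pos|contact'; python3 st.py
```

```text
tool_pos: [0.4587, -0.2202, 0.126]
contact_force: [0.1, -0.1, -7.1]
tool_pos: [0.4589, -0.2199, 0.1261]
contact_force: [-1.0, -1.5, -6.5]
tool_pos: [0.4589, -0.2197, 0.1261]
contact_force: [-1.8, -2.4, -5.5]
tcp jig [ -5.52044599 -74.7395067 ] 0.12609944736051354 F jig [-0.0105624  -2.63940422] -6.2531115898959975
stile 381 y -93.37 x [-26.3  16. ] yaw 0.03 tilt 0.45
block 105 y -24.99 x [14.3 26. ] yaw 2.95 tilt -1.15
riser 367 y -24.51 x [56.  98.2] yaw -0.21 tilt -0.67
```

Contact at TCP y about -75.0, so true is -76.0: depth confirmed. I back off and make one light probe upward to check height (expecting contact near 2.5 mm).

```bash
p(){ grep -E 'pos|contact'; }; python3 -m handwheel '[{"linear":[-0.024,0,0],"spin":0},{"linear":[0,0,-0.01],"spin":0},{"linear":[0,0,-0.01],"spin":0},{"linear":[0,0,0],"spin":0},{"linear":[0,0,0],"spin":0}]' |p
python3 -m handwheel '[{"linear":[0,0,-0.007],"spin":0},{"linear":[0,0,0],"spin":0},{"linear":[0,0,0],"spin":0}]'|p
python3 -m handwheel '[{"linear":[0,0,-0.007],"spin":0},{"linear":[0,0,0],"spin":0},{"linear":[0,0,0],"spin":0}]'|p
python3 -m handwheel '[{"linear":[0,0,-0.007],"spin":0},{"linear":[0,0,0],"spin":0},{"linear":[0,0,0],"spin":0}]'|p
```

```text
tool_pos: [0.4586, -0.2205, 0.1276]
contact_force: [-0.4, -0.2, -6.4]
tool_pos: [0.4585, -0.2208, 0.128]
contact_force: [-0.2, 0.1, -7.3]
tool_pos: [0.4584, -0.2207, 0.1285]
contact_force: [0.2, 1.1, -8.3]
tool_pos: [0.4584, -0.2206, 0.1286]
contact_force: [1.7, 0.9, -15.9]
```

Contact at TCP z 128.5 mm, so true is 126.0. Returning there.

```bash
python3 -m handwheel '[{"linear":[0,0,0.02],"spin":0},{"linear":[0,0,0.021],"spin":0},{"linear":[0,0,0],"spin":0},{"linear":[0,0,0],"spin":0},{"linear":[0,0,0],"spin":0},{"linear":[0,0,0],"spin":0}]'; python3 st.py; python3 hd.py
```

```text
time: 15.0
tool_pos: [0.4585, -0.2208, 0.1262]
tool_rot: [0.0, 0.83, 0.557, 0.0]
contact_force: [0.3, 0.2, -6.8]
finger_gap: 0.459
gripper_force: 83.5
tcp jig [ -5.42128117 -75.86946435] 0.1261470845759517 F jig [-0.08687492 -0.52232672] -6.469265758469111
stile 379 y -93.96 x [-26.5  15.8] yaw -0.33 tilt -0.01
block 104 y -24.44 x [14.5 26.6] yaw 8.68 tilt 0.21
riser 372 y -24.86 x [56.  98.4] yaw 0.14 tilt -0.27
125 17 139.5 | 135 17 140.0 | 145 17 140.3 | 155 19 142.1 | 165 18 142.4 | 175 18 143.8 | 185 19 144.6 | 195 18 146.1 | 205 16 144.9 | 0 23 149.1 | 10 21 140.2 | 20 23 139.8 | 30 23 139.6 | 40 23 140.0 | 50 24 140.4 | 60 21 140.0 | 70 13 139.4 | 80 17 135.5 | 90 22 136.3 | 100 22 136.8 | 110 22 136.2 | 120 24 138.3 |
```

View pics/side4.png

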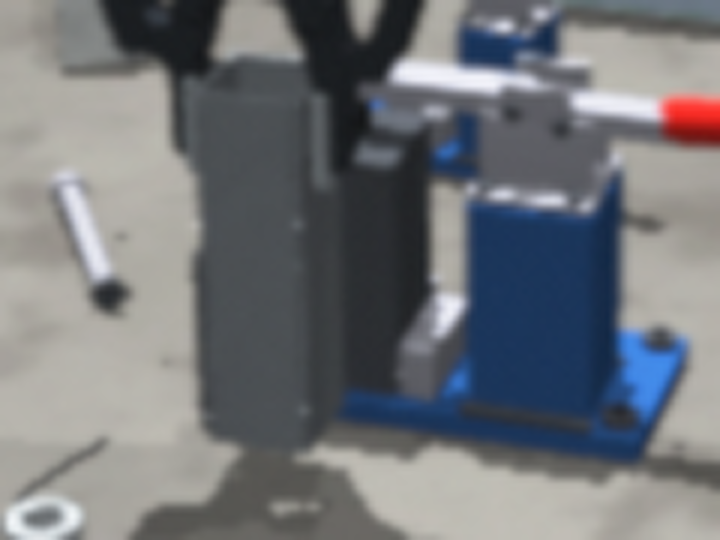

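The side view shows the stile hanging upright beside the block and clear of the bench, with its shadow below it. The clamp is closed and the pin is untouched at (85,240).

```bash
python3 -c "
from cell import arm
print(arm.finish_job())"
```

```text
the job is handed in; nothing more can be done
None
```

The job is handed in: the clamp is fully closed, and the stile is held upright with its knuckle in the jamb gap, the pin holes lined up to within about 1 mm by camera and light touch checks. I never had a direct look down the bore, because the arm hid it from above.

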